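# Screw the filler plug into the glaze pot

### The arm

A 6-joint arm with a two-finger parallel gripper is mounted at the origin on the work surface. World frame = base frame: x ahead of the robot, y to its left, z up, the work surface at z = 0. Lengths are in mm, angles in rad, forces in N, time in s.
With the tool pointing down it reaches from about 350 to 975 mm from the base axis. Payload 7.1 kg.
Tool frame: the origin (TCP) lies between the finger pads; the fingertips stand 14 mm ahead of it and the grasp point (between the pads) lies 5 mm behind it; z points along the fingers, y is the direction in which the jaws open and shut (so a half turn about z gives the same grasp; the last joint's range is limited). The gripper opens to 88 mm and grips with 3 to 60 N. Pads are 20 mm wide; open, the fingers measure 115 mm over their backs; the gripper's body (75 mm by 178 mm) begins 61 mm behind the grasp point.
Start: joints at [-1.125, 0.423, 1.63, -0, 1.089, -0.019], TCP at [280.167, -558.669, 236.675] pointing down, gripper open.
Joint ranges: [-3, 3], [-0.9, 2.11], [0.09, 2.58], [-1.31, 4.45], [0.11, 2.69], [-2.54, 2.54]. Speed limits (rad/s): [2.39, 2.39, 3.01, 3.14, 3.14, 3.14].

### API

Orientations are given as a rotation vector (axis times angle).
In Python, from workcell import get_obs, get_image, calibration, close_job, regions_of, place_of gives the robot as it stands.
- The arm moves only by the tool move_arm, never from a script. Its argument "deltas" is a list of rows, each a list of 5 numbers: the closure in counts, from 0 (fully open) to 255 (shut), then the shift along the tool's x, y, z in m, then the turn about the tool's z in rad. In form: [[grip, x, y, z, roll], ...]. A call has 1 to 5 rows; each row is the pose to reach, as a shift and turn from the pose commanded when the call began, along the tool's axes at that moment; what a row does not reach only later rows make up. A row lasts 1/12 s, in which the tool goes at most 41.7 mm and 7.16 degrees, less where a joint would pass 70% of its speed; a pose out of reach is approached as far as the arm can. A call with a gripper value outside its range is refused whole. The fingers move at their own pace and stop on an object; the grip force is fixed at half the most. Time passes only in rows, so rows that repeat a pose let the fingers close. It gives the time, the measured TCP pose, the force and the opening at its end, in the units of the state.
- get_obs(): the state, without advancing time (a new reading comes with each control period).
- get_image(name): name is "scene" or "side" or "wrist"; returns the picture (400x640x3 uint8, blue, green, red); there is no depth.
- calibration(name): a dict with "intrinsics" (3x3 intrinsics, pixels), "world_to_cam" (4x4, takes a point from world to camera coordinates); the wrist camera has in their place "hand_eye" (4x4, takes a point from camera to tool coordinates, whose origin is the TCP and whose axes are the flange's). Camera axes: x right, y down, z forward; pixel columns grow to the right and rows downward; lengths in mm; the calibration is good to about 2 mm. A picture is of the moment at which its call begins: read the wrist's pose just before it. calibration takes no time and is no camera call.
- close_job(): hands the job in, once; it reports no verdict.
Trained networks look in the newest picture that a camera, given by its name, has taken for a name from the list of things; names that differ only in an ending like _2 or _b are one class to them, and where a whole thing is asked for, a point or a joint stands for the part that bears it (a point fixed in the world has none). Each returns a list of dicts, best first, with "conf" (0 to 1); they miss things now and then, are a little off and sometimes report something else, mostly with a low value. They report only what shows in the picture. A call takes as long as a camera call. They do not tell look-alikes from the thing itself.
- regions_of(camera, name): "region" (400x640 bool, what is visible of it).
- place_of(camera, name): "location" ([x, y, z] in mm, in world coordinates, good to about 4 mm: a listed point, or the origin of a listed thing).
The state is a dict: "t": time; "qpos": joint angles; "qvel": joint speeds; "joint_torque": joint torques, N m; "ee_pos": TCP position; "orientation": TCP orientation; "ft_force": force on the tool from outside, world axes, zero at the start; "moment": the same for the moment, N m; "width": finger opening in mm.
Only numpy, scipy, OpenCV 4.12 (cv2) and the standard library are available. Lean on these libraries where they do the work, as an engineer would, in place of code of your own. Each camera call takes 0.05 s, during which the arm holds its last target.

### The job

Put the metal filler plug back into the neck of the glaze pressure pot: set it in the neck, back it off (counterclockwise seen from above) with a light push until it drops into the start of the thread, then screw it clockwise fully home, so that its flange lies flat on the neck's rim, and let go. Do not force it down or against the thread, keep it straight in the neck, and leave the jar and the cup beside it where they stand.

Things in the scene. Friction and masses are not known exactly. Their poses are not given: they have to be found in the camera images.
- plug_mid (a point): Loose bare-metal filler plug, 66 mm tall, 0.15 to 0.31 kg, standing upright on its spigot on the bench. This point is on its axis, half-way up (33 mm above its lower end); z up the axis, x along its grip bar. Round flange 60 mm across, 6 mm thick: its underside is 7 mm below this point, its top 1 mm below.
- plug_bar (a point): Middle of the plug's flat grip bar, on the axis 16 mm above the plug's centre. The bar is 46 mm long along x, 14 mm thick along y, 34 mm high, and stands on the flange (from 17 mm below to 17 mm above this point).
- plug_pins (a point): Point on the plug's axis at its thread pins, 23.5 mm below its centre. Three round pins, 5 mm thick, stand out to 22.5 mm from the axis at 0, 120 and 240 degrees from the plug's +x. The spigot is 32 mm across and 26 mm long below the flange, its lowest 3 mm tapered to 28 mm.
- neck (a point): Centre of the rim of the open neck on the grey glaze pressure pot. z up; the rim is 125 mm above the bench. Neck: 48 mm bore, 62 mm outside, 37 mm deep. Plug home: flange on the rim, plug centre 7 mm above this point. Plug and neck or thread must not press on each other with over 60 N in all; about 1 N m of twist against a stop reaches that.
- pot: Round grey glaze pressure pot fixed to the bench, 170 mm across, lid 88 mm high; origin under its middle, z up. The neck stands on the lid 25 mm from the middle towards this frame's -x, clear of the small relief valve (106 mm high) on the other side.
- crown (a point): On the neck's axis, 5.5 mm below the rim, at the thread's top. Three-start thread, 35 mm inside, repeating every 120 degrees counterclockwise: flat crown 87 degrees, open gap 24 (a pin takes 14), blunt stop 9 standing 5 mm above the crown. Its angle is not that of this frame, varies, and is found by feel. Pins on the crown: plug centre 20.5 mm above the rim.
- start (a point): On the neck's axis, 14 mm below the rim: floor of the gaps (thread starts). Turned counterclockwise on the crown, by 120 degrees at most, the pins fall 8.5 mm into the gaps (plug centre 12 mm above the rim) and meet the stops. Turned clockwise on the crown they jam on a stop instead. Play about 1.5 mm sideways, 1.2 mm up and down.
- seat (a point): On the neck's axis, 19 mm below the rim: foot of the thread. From the gap, turned clockwise, the pins run down under the crown: level for the first 0 to 17 degrees, then 5 mm down over 65 degrees, then level for up to 12 degrees to a stop. The flange is then on the rim.
- jar_c (a point): Loose white glaze jar with a dark lid, 60 mm across, 85 mm tall; this point is half-way up. To be left alone.
- cup_c (a point): Loose glazed cup, 68 mm across, 75 mm tall; this point is half-way up. To be left alone.
There are look-alikes about, which are no part of the job. What is meant by the part that bears plug_mid is not green, and is the larger of those in its own colour.

How it is judged:
By the outcome, as a careful person would: the job done as asked, in the order asked, and still so for the second after the job is handed in, with the robot touching nothing.
It also fails if it takes over 72 s, if anything falls off the work surface, if the arm or the gripper's body presses on something with over 40 N, if the wrist force passes 120 N, or if a joint passes its speed limit or range.

## Working session

There is one attempt and no reset: what is moved stays moved. The work goes in short steps, Python scripts to look and compute and a tool call to move; the robot and the scene stay as the last step left them, time stands still between calls to the robot, and variables do not carry over. Pictures are saved under pics/ and viewed, and the job is handed in when it is done.

Besides the shell and the picture viewer there is one more tool, called after ">>>" as name([rows], argument=value, ...), one row to a line, values as JSON. move_arm: Moves the arm, as the interface text tells. Its arguments: {"type":"object","properties":{"deltas":{"type":"array","items":{"type":"array","items":{"type":"number"}}}},"required":["deltas"]}

```bash
ls; mkdir -p pics; python3 - <<'E'
from workcell import *
import cv2
o=get_obs(); print(o)
for n in ["scene","side","wrist"]:
    im=get_image(n); cv2.imwrite(f"pics/{n}0.png",im)
    c=calibration(n); print(n,{k:v for k,v in c.items()})
E
```

```text
pics
{'t': 0.0, 'qpos': array([-1.12500201e+00,  4.23777185e-01,  1.63067708e+00,  9.52635086e-06,
        1.08861732e+00, -1.90028967e-02]), 'qvel': array([-1.94965239e-03,  4.53039552e-04,  7.73981385e-04, -3.23051426e-04,
       -3.99671278e-04,  8.89846666e-05]), 'joint_torque': array([ 3.38383717e-03, -5.44617105e+01, -2.73667002e+01,  6.45521586e-02,
        2.27193406e-02, -1.04018443e-04]), 'ee_pos': array([ 279.94571226, -558.20458064,  235.94650794]), 'orientation': array([-3.05572978e+00, -7.23207380e-01,  4.78813192e-04]), 'ft_force': array([ 0.27831751, -0.04186255,  0.07642548]), 'moment': array([-0.02313608,  0.01984178,  0.01470351]), 'width': 87.8063802123336}
scene {'intrinsics': array([[422.9495955 ,   0.        , 324.7982005 ],
       [  0.        , 422.9495955 , 199.78853802],
       [  0.        ,   0.        ,   1.        ]]), 'world_to_cam': array([[ 8.72178647e-01,  4.88949420e-01, -1.52601994e-02,
        -4.72689691e+02],
       [ 3.96879838e-01, -7.25495112e-01, -5.62266161e-01,
        -2.00423600e+02],
       [-2.85990913e-01,  4.84340074e-01, -8.2681551
[... 482 characters left out ...]
      [ 1.72643995e-01, -6.84542790e-01, -7.08233873e-01,
         9.91958358e+02],
       [ 0.00000000e+00,  0.00000000e+00,  0.00000000e+00,
         1.00000000e+00]])}
wrist {'intrinsics': array([[289.30980819,   0.        , 315.81689567],
       [  0.        , 289.30980819, 201.83252039],
       [  0.        ,   0.        ,   1.        ]]), 'hand_eye': array([[-6.64742894e-04, -9.64893733e-01, -2.62639756e-01,
         7.15854423e+01],
       [ 9.99999774e-01, -6.14893949e-04, -2.71990145e-04,
        -4.08566956e-02],
       [ 1.00945989e-04, -2.62639878e-01,  9.64893924e-01,
        -1.47548497e+02],
       [ 0.00000000e+00,  0.00000000e+00,  0.00000000e+00,
         1.00000000e+00]])}
```

View pics/scene0.png

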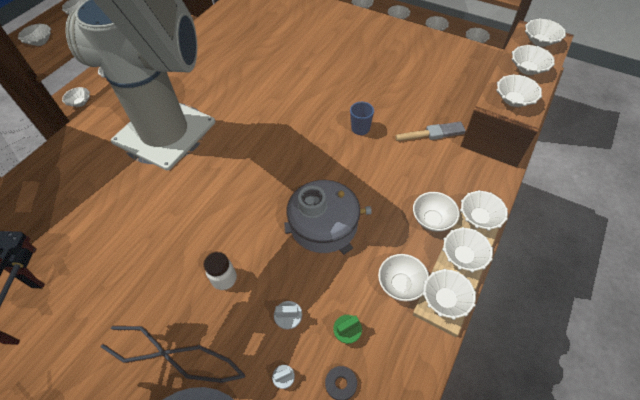

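View pics/side0.png

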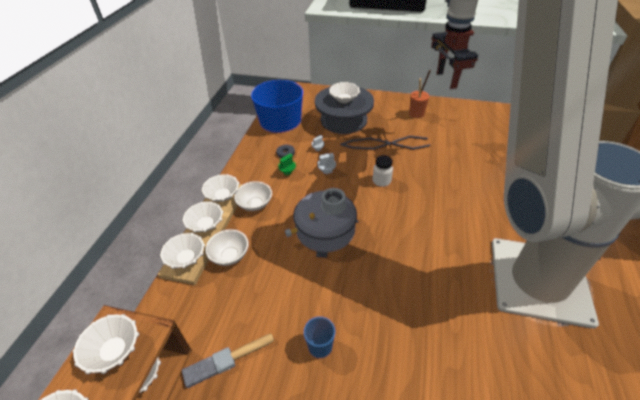

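```bash
cat > h.py <<'E'
from workcell import *
import numpy as np, cv2
from scipy.spatial.transform import Rotation as R
np.set_printoptions(precision=2,suppress=True)
def w2c(cam,o=None):
    c=calibration(cam)
    if cam!="wrist": return c["intrinsics"],c["world_to_cam"]
    o=o or get_obs()
    T=np.eye(4);T[:3,:3]=R.from_rotvec(o["orientation"]).as_matrix();T[:3,3]=o["ee_pos"]
    return c["intrinsics"],np.linalg.inv(T@c["hand_eye"])
def proj(K,M,p):
    q=M[:3,:3]@np.asarray(p,float)+M[:3,3]; q=K@q; return q[:2]/q[2]
def ray(K,M,uv,z):
    d=M[:3,:3].T@np.linalg.inv(K)@np.array([uv[0],uv[1],1.]); c=-M[:3,:3].T@M[:3,3]
    return c+d*(z-c[2])/d[2]
E
python3 - <<'E'
from h import *
for cam in ["scene","side"]:
    K,M=w2c(cam)
    for n in ["plug_mid","plug_bar","neck","pot","jar_c","cup_c"]:
        for d in place_of(cam,n)[:5]:
            print(cam,n,round(d["conf"],2),d["location"],proj(K,M,d["location"]))
E
```

```text
scene plug_mid 0.73 [674.5, -403.4, 23.3] [283.5  374.45]
scene plug_mid 0.69 [745.5, -266.1, 33.4] [347.4  329.76]
scene plug_mid 0.68 [617.3, -300.1, 29.9] [286.54 315.05]
scene plug_mid 0.58 [541.5, -64.8, 121.4] [309.86 196.81]
scene plug_bar 0.85 [743.9, -261.7, 51.2] [347.95 324.82]
scene plug_bar 0.61 [677.2, -407.8, 37.1] [282.78 375.69]
scene plug_bar 0.6 [614.8, -299.9, 48.6] [284.78 311.39]
scene neck 0.69 [543.1, -64.1, 124.5] [310.56 196.09]
scene pot 0.69 [569.0, -51.7, -1.9] [324.13 225.29]
scene jar_c 0.69 [436.6, -292.1, 43.0] [219.51 271.62]
scene jar_c 0.3 [547.3, -64.7, 114.6] [312.2  199.48]
scene cup_c 0.72 [503.4, 285.7, 38.2] [361.66 119.62]
side plug_mid 0.77 [745.2, -262.6, 36.4] [285.65 164.01]
side plug_mid 0.41 [675.5, -404.7, 28.2] [316.97 142.51]
side plug_bar 0.77 [611.9, -299.0, 48.6] [328.12 159.44]
side plug_bar 0.71 [674.3, -406.2, 34.0] [317.35 140.95]
side plug_bar 0.64 [744.4, -259.6, 53.9] [285.14 160.47]
side neck 0.96 [545.4, -66.7, 125.7] [333.17 195.16]
side pot 0.65 [569.4, -45.3, -1.5] [323.46 230.63]
side pot 0.52 [543.9, -66.8, 127.5] [333.73 194.74]
side jar_c 0.88 [436.2, -292.5, 39.4] [382.   170.26]
side jar_c 0.56 [500.2, 286.8, 37.5] [319.57 338.82]
side cup_c 0.94 [499.7, 287.9, 41.0] [319.63 338.62]
```

Candidates in the scene picture are metal at (287,314), smaller metal at (283,376) and green at (347,328). The one meant is not green and is the larger metal one, so (287,314). I'll confirm it in an enlarged crop.

```bash
python3 - <<'E'
from h import *
im=get_image("scene"); c=im[280:400,240:380]; cv2.imwrite("pics/crop1.png",cv2.resize(c,None,fx=5,fy=5,interpolation=cv2.INTER_CUBIC)[:600])
E
```

```text
(no output)
```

View pics/crop1.png

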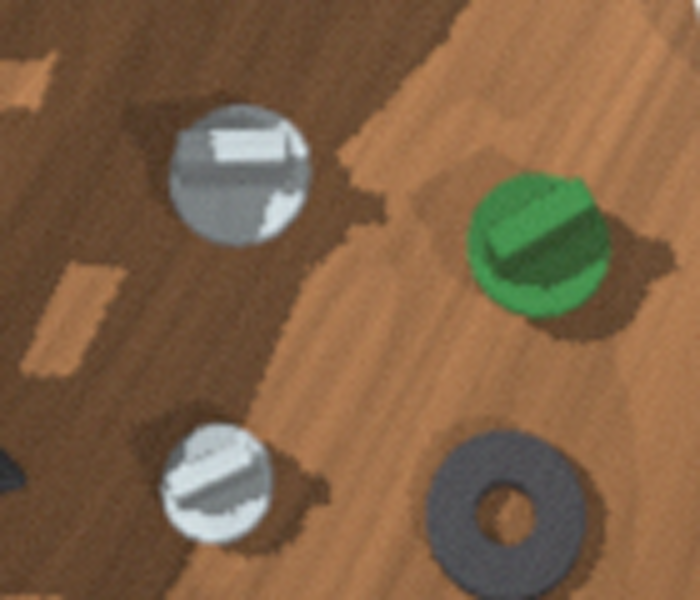

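The crop confirms it: the upper-left one is bare metal with a flange about 28 px across, against about 21 px for the small one. I'll move above it, at roughly (614,-300).

>>> move_arm([
  [0, 0.083, -0.016, 0, 0],
  [0, 0.166, -0.033, 0, 0],
  [0, 0.249, -0.049, 0, 0],
  [0, 0.332, -0.066, 0.01, 0],
  [0, 0.415, -0.082, 0.02, 0],
])

```text
t: 1.22
ee_pos: [446.0, -430.0, 232.2]
orientation: [3.057, 0.723, 0.001]
ft_force: [0.6, -0.4, -0.5]
width: 88.0
```

>>> move_arm([
  [0, 0.042, -0.008, 0.01, 0],
  [0, 0.083, -0.016, 0.02, 0],
  [0, 0.125, -0.025, 0.03, 0],
  [0, 0.166, -0.033, 0.04, 0],
  [0, 0.207, -0.041, 0.05, 0],
])

```text
t: 1.63
ee_pos: [606.2, -305.2, 183.5]
orientation: [3.057, 0.724, 0.0]
ft_force: [0.0, -1.3, -0.3]
width: 87.7
```

```bash
python3 - <<'E'
from h import *
o=get_obs(); print(o["t"],o["ee_pos"],R.from_rotvec(o["orientation"]).as_matrix(),o["qpos"])
im=get_image("wrist"); cv2.imwrite("pics/w1.png",im)
E
```

```text
1.6333 [ 606.19 -305.19  183.47] [[ 0.89  0.45  0.  ]
 [ 0.45 -0.89 -0.  ]
 [ 0.    0.   -1.  ]] [-0.48  0.56  1.54 -0.    1.04  0.62]
```

View pics/w1.png

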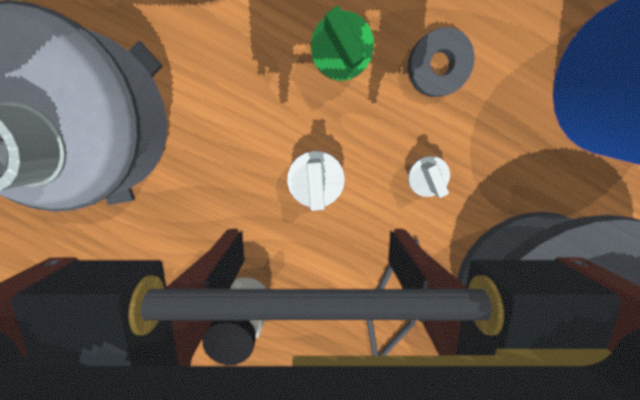

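The wrist image shows the target at (316,180), the small metal one at (430,176), the green one at (343,45) and the pot at left. I'll let the arm settle, then measure the axis and bar angle.

>>> move_arm([
  [0, 0, 0, 0, 0],
  [0, 0, 0, 0, 0],
  [0, 0, 0, 0, 0],
])

```text
t: 1.93
ee_pos: [604.1, -307.3, 184.0]
orientation: [3.057, 0.723, -0.0]
ft_force: [-0.2, -0.6, -0.6]
width: 87.9
```

```bash
python3 - <<'E'
from h import *
o=get_obs(); print(o["t"],o["ee_pos"],o["orientation"])
im=get_image("wrist"); K,M=w2c("wrist",o)
r=regions_of("wrist","plug_mid"); p=place_of("wrist","plug_bar")
for d in p: print(d["conf"],d["location"],proj(K,M,d["location"]))
for d in r:
    ys,xs=np.nonzero(d["region"]); print(d["conf"],xs.min(),xs.max(),ys.min(),ys.max(),len(xs))
cv2.imwrite("pics/w2.png",cv2.resize(im[120:240,250:390],None,fx=5,fy=5,interpolation=cv2.INTER_CUBIC))
np.save("w2.npy",im)
# overlay model with guess
E
```

```text
1.9333 [ 604.07 -307.34  183.95] [ 3.06  0.72 -0.  ]
0.87 [620.9, -299.2, 48.8] [316.18 178.37]
0.81 [677.0, -407.5, 40.8] [436.22 175.22]
0.76 [740.9, -262.7, 48.2] [340.1   39.74]
0.77 407 448 153 193 1369
0.65 309 372 1 77 3661
0.61 286 342 147 206 2553
```

View pics/w2.png

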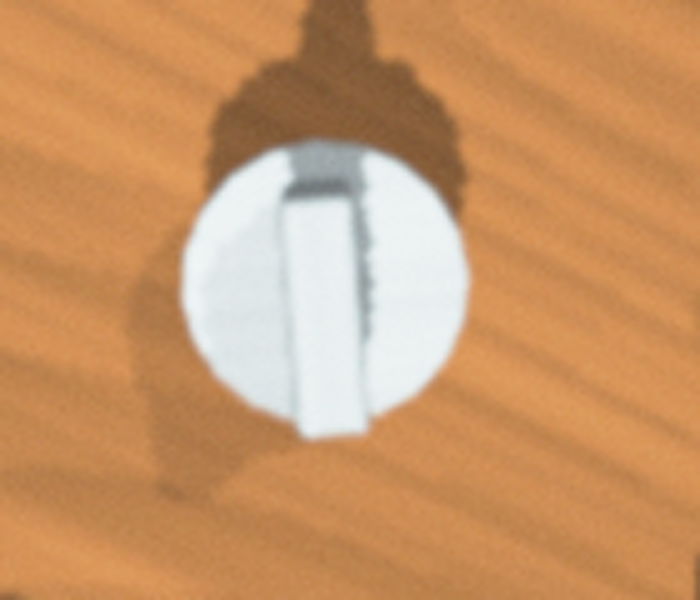

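```bash
python3 - <<'E'
from h import *
o=get_obs(); K,M=w2c("wrist",o); im=np.load("w2.npy")
hsv=cv2.cvtColor(im,cv2.COLOR_BGR2HSV); m=((hsv[...,1]<60)).astype(np.uint8)
n,l,s,c=cv2.connectedComponentsWithStats(m); k=l[165,300]; print(s[k])
cnt,_=cv2.findContours((l==k).astype(np.uint8),cv2.RETR_EXTERNAL,cv2.CHAIN_APPROX_NONE)
pts=np.array([ray(K,M,p[0],32) for p in cnt[0]])[:,:2]
# robust circle r=30
from scipy.optimize import least_squares
f=lambda q:np.hypot(*(pts-q[:2]).T)-q[2]
r=least_squares(f,[616,-299,30],loss='soft_l1',f_scale=.3); print("flange",r.x)
cr=np.array([[285,197],[352,193],[368,432],[301,438]])/5.+[250,120]-0.4
b=np.array([ray(K,M,p,66) for p in cr]); print(b, "bar ctr",b.mean(0))
d=(b[0]+b[1]-b[2]-b[3])/2; print("len",np.hypot(*d[:2]),"wid",np.linalg.norm(b[0]-b[1]),"yaw",np.degrees(np.arctan2(d[1],d[0])))
Rm=R.from_rotvec(o["orientation"]).as_matrix();print("tool yaw",np.degrees(np.arctan2(Rm[1,0],Rm[0,0])))
for t in ([*r.x[:2],0],b.mean(0)): print("tool-frame",Rm.T@(np.array(t)-o["ee_pos"]))
E
```

```text
[ 286  148   58   60 2633]
flange [ 618.65 -299.05   29.96]
[[ 635.81 -282.59   66.  ]
 [ 641.93 -293.25   66.  ]
 [ 602.64 -316.43   66.  ]
 [ 595.86 -305.49   66.  ]] bar ctr [ 619.06 -299.44   66.  ]
len 45.83110316580606 wid 12.288320900220217 yaw 30.182544384776637
tool yaw 26.522654230959652
tool-frame [ 17.15  -1.5  184.35]
tool-frame [ 17.35  -0.93 118.35]
```

Measured plug axis is about (618.8,-299.2) with the bar yaw at 30.2°, and the flange radius fits at 29.96. Before grasping I'll look at the neck from two yaws, to cancel the hand-eye bias.

>>> move_arm([
  [0, 0.009, -0.04, -0.012, 0],
  [0, 0.018, -0.081, -0.024, 0],
  [0, 0.027, -0.121, -0.036, 0],
  [0, 0.036, -0.16, -0.048, 0],
  [0, 0.044, -0.2, -0.06, 0],
])

```text
t: 2.5
ee_pos: [554.6, -112.4, 243.3]
orientation: [3.058, 0.72, 0.001]
ft_force: [1.0, 0.5, -0.4]
width: 88.1
```

>>> move_arm([
  [0, 0.01, -0.043, -0.011, 0],
  [0, 0.01, -0.043, -0.011, 0],
  [0, 0.01, -0.043, -0.011, 0],
  [0, 0.01, -0.043, -0.011, 0],
])

```text
t: 2.83
ee_pos: [545.5, -70.7, 253.9]
orientation: [3.056, 0.723, 0.002]
ft_force: [-0.8, 0.9, -0.1]
width: 87.6
```

```bash
python3 - <<'E'
from h import *
o=get_obs(); print(o["t"],o["ee_pos"],o["orientation"],np.abs(o["qvel"]).max())
im=get_image("wrist"); cv2.imwrite("pics/n1.png",im); np.savez("n1.npz",im=im,p=o["ee_pos"],r=o["orientation"])
K,M=w2c("wrist",o)
for d in place_of("wrist","neck"): print(d["conf"],d["location"],proj(K,M,d["location"]))
E
```

```text
2.8333 [545.5  -70.73 253.92] [3.06 0.72 0.  ] 0.02539055484592628
0.73 [545.9, -60.4, 105.1] [307.14 189.02]
0.69 [545.3, -65.5, 126.9] [310.92 196.71]
0.49 [616.5, -296.6, 29.9] [490.28 207.74]
```

View pics/n1.png

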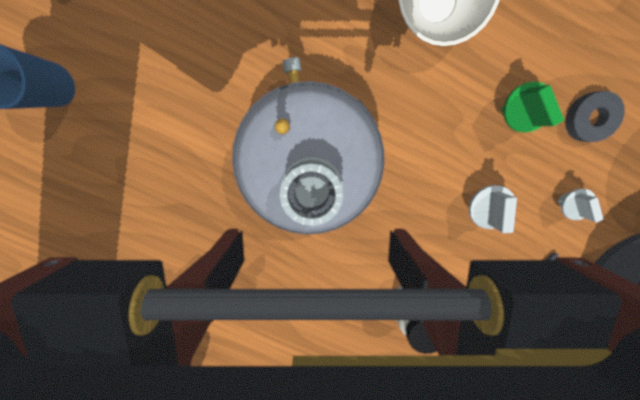

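The neck ring is at (311,194). I'll turn ccw by about 100° for the second look.

>>> move_arm([
  [0, 0, 0, 0, -0.12],
  [0, 0, 0, 0, -0.24],
  [0, 0, 0, 0, -0.36],
  [0, 0, 0, 0, -0.48],
  [0, 0, 0, 0, -0.6],
])

```text
t: 3.35
ee_pos: [545.4, -71.7, 252.6]
orientation: [-2.704, -1.599, 0.001]
ft_force: [0.5, 0.3, 0.5]
width: 87.3
```

>>> move_arm([
  [0, 0, 0, 0, -0.12],
  [0, 0, 0, 0, -0.24],
  [0, 0, 0, 0, -0.36],
  [0, 0, 0, 0, -0.48],
  [0, 0, 0, 0, -0.6],
])

```text
t: 3.77
ee_pos: [545.4, -71.7, 252.6]
orientation: [-2.11, -2.326, 0.001]
ft_force: [-0.8, -0.2, 0.0]
width: 87.9
```

>>> move_arm([
  [0, 0, 0, 0, -0.12],
  [0, 0, 0, 0, -0.24],
  [0, 0, 0, 0, -0.36],
  [0, 0, 0, 0, -0.48],
  [0, 0, 0, 0, -0.48],
])

```text
t: 4.18
ee_pos: [545.4, -71.6, 252.6]
orientation: [-1.499, -2.76, 0.001]
ft_force: [0.4, 0.4, -0.4]
width: 88.0
```

```bash
python3 - <<'E'
from h import *
o=get_obs(); print(o["t"],o["ee_pos"],o["orientation"],o["qpos"],np.abs(o["qvel"]).max())
im=get_image("wrist"); np.savez("n2.npz",im=im,p=o["ee_pos"],r=o["orientation"])
a=np.load("n1.npz")["im"]
f=lambda i:cv2.resize(i[145:245,260:360],(390,390),interpolation=cv2.INTER_CUBIC)
cv2.imwrite("pics/n12.png",np.hstack([f(a),f(im)]))
E
```

```text
4.1833 [545.36 -71.58 252.64] [-1.5  -2.76  0.  ] [-0.15  0.29  1.78 -0.    1.07 -0.73] 0.2153122752328777
```

View pics/n12.png

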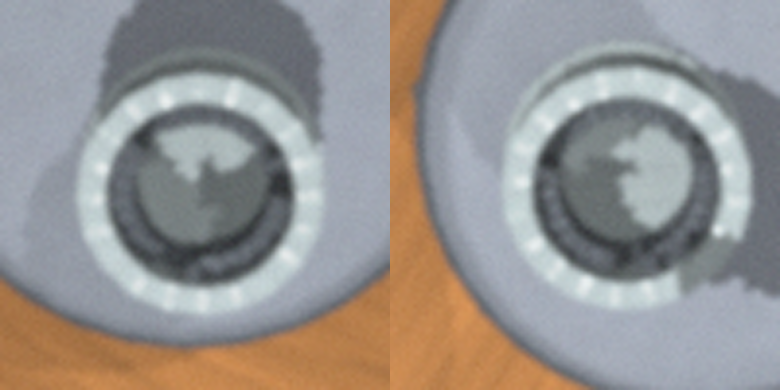

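```bash
cat > neckfit.py <<'E'
from h import *
from scipy.optimize import least_squares
def fit(fn,c0,z=125):
    d=np.load(fn); im=d["im"]; K,M=w2c("wrist",dict(ee_pos=d["p"],orientation=d["r"]))
    n=720; g=cv2.GaussianBlur(cv2.cvtColor(im,cv2.COLOR_BGR2GRAY),(3,3),0).astype(np.float32)
    c=np.array(c0,float)
    for it in range(6):
        out=[]
        for r0,sg in((31,-1),(24,1)):
            for a in np.linspace(0,2*np.pi,180,endpoint=False):
                rr=np.arange(r0-3.5,r0+3.5,.1)
                uv=np.array([proj(K,M,[c[0]+r*np.cos(a),c[1]+r*np.sin(a),z]) for r in rr]).astype(np.float32)
                v=cv2.remap(g,uv[:,:1],uv[:,1:],cv2.INTER_LINEAR)[:,0]
                gr=np.gradient(v)*sg; k=gr.argmax()
                if gr[k]>1.0 and 0<k<len(rr)-1: out.append([c[0]+rr[k]*np.cos(a),c[1]+rr[k]*np.sin(a),r0])
        out=np.array(out)
        f=lambda q:np.hypot(out[:,0]-q[0],out[:,1]-q[1])-out[:,2]-np.where(out[:,2]>28,q[2],q[3])
        s=least_squares(f,[*c,0,0],loss="soft_l1",f_scale=.3); c=s.x[:2]
    return s.x,np.median(np.abs(f(s.x))),len(out),R.from_rotvec(d["r"]).as_matrix()
if __name__=="__main__":
    r1=fit("n1.npz",[544,-66]);r2=fit("n2.npz",[544,-66]);print(r1[:3],r2[:3])
    # meas = n + Rw b  (xy)
    A=np.vstack([np.hstack([np.eye(2),r[3][:2,:2]]) for r in (r1,r2)])
    print(np.linalg.solve(A,np.r_[r1[0][:2],r2[0][:2]]))
E
python3 neckfit.py
```

```text
(array([546.4 , -64.93,   0.11,  -0.35]), np.float64(0.22847840721351792), 358) (array([545.95, -64.96,   0.02,  -0.38]), np.float64(0.23315721212564638), 331)
[546.19 -65.15   0.29  -0.1 ]
```

Neck fit is (546.2,-65.15), with a hand-eye bias of only about 0.3 mm. The bias-corrected plug position is (618.6,-299.4). Next I'll work out the moves back.

```bash
cat > d.py <<'E'
from h import *
import sys
x,y,z,yaw=map(float,sys.argv[1:5])
o=get_obs(); Rm=R.from_rotvec(o["orientation"]).as_matrix()
cy=np.degrees(np.arctan2(Rm[1,0],Rm[0,0])); dy=(yaw-cy+180)%360-180
print("t",round(o["t"],2),"pos",o["ee_pos"],"yaw",round(cy,2),"q6",o["qpos"][5],"tilt",Rm[:,2],"F",o["ft_force"],"Mz",o["moment"],"w",o["width"])
print("delta tool m",np.round((Rm.T@(np.array([x,y,z])-o["ee_pos"]))/1000,4),"roll",round(-np.radians(dy),4))
E
python3 d.py 618.6 -299.4 120 30.2
```

```text
t 4.23 pos [545.36 -71.37 252.7 ] yaw 122.64 q6 -0.7213384280868871 tilt [-0.  0. -1.] F [ 0.45 -0.25  1.24] Mz [-0.02 -0.1   0.03] w 88.16695395615797
delta tool m [-0.23 -0.06  0.13] roll 1.6134
```

>>> move_arm([
  [0, -0.035, -0.009, 0.01, 0.12],
  [0, -0.07, -0.018, 0.02, 0.24],
  [0, -0.105, -0.027, 0.03, 0.36],
  [0, -0.14, -0.036, 0.045, 0.48],
  [0, -0.175, -0.045, 0.06, 0.6],
])

```text
t: 4.65
ee_pos: [602.9, -244.0, 192.6]
orientation: [2.262, 2.179, 0.0]
ft_force: [-0.1, -0.6, 0.2]
width: 88.0
```

```bash
python3 d.py 618.6 -299.4 120 30.2
```

```text
t 4.65 pos [ 602.92 -244.03  192.61] yaw 87.86 q6 -0.36543391910504797 tilt [ 0. -0. -1.] F [-0.08 -0.6   0.24] Mz [ 0.   -0.12 -0.06] w 87.99655337605066
delta tool m [-0.05  0.02  0.07] roll 1.0063
```

>>> move_arm([
  [0, -0.02, 0.01, 0.02, 0.12],
  [0, -0.035, 0.015, 0.04, 0.24],
  [0, -0.05, 0.018, 0.06, 0.36],
  [0, -0.05, 0.018, 0.07, 0.48],
  [0, -0.05, 0.018, 0.07, 0.6],
])

```text
t: 5.07
ee_pos: [617.1, -293.1, 119.3]
orientation: [-2.803, -1.409, 0.005]
ft_force: [0.5, 0.4, 0.1]
width: 88.1
```

>>> move_arm([
  [0, 0, 0, 0, 0.12],
  [0, 0, 0, 0, 0.24],
  [0, 0, 0, 0, 0.36],
  [0, 0, 0, 0, 0.41],
  [0, 0, 0, 0, 0.41],
])

```text
t: 5.48
ee_pos: [618.9, -292.7, 122.7]
orientation: [-3.032, -0.82, 0.001]
ft_force: [-0.0, 0.1, 0.5]
width: 87.9
```

```bash
sed -i 's/np.round(\(.*\),4),"roll"/[round(float(v),4) for v in \1],"roll"/' d.py; python3 d.py 618.6 -299.4 49 30.2
```

```text
t 5.48 pos [ 618.89 -292.74  122.72] yaw 30.26 q6 0.5835967776749756 tilt [-0.  0. -1.] F [-0.    0.12  0.46] Mz [ 0.01 -0.    0.04] w 87.90575227598053
delta tool m [-0.0036, 0.0056, 0.0737] roll 0.001
```

>>> move_arm([
  [0, -0.0036, 0.0056, 0.01, 0],
  [0, -0.0036, 0.0056, 0.035, 0],
  [0, -0.0036, 0.0056, 0.035, 0],
  [0, -0.0036, 0.0056, 0.035, 0],
])

```text
t: 5.82
ee_pos: [617.5, -298.4, 86.4]
orientation: [-3.028, -0.829, 0.005]
ft_force: [0.1, 0.7, 0.0]
width: 87.6
```

```bash
python3 d.py 618.6 -299.4 49 30.2; python3 - <<'E'
from h import *
o=get_obs(); im=get_image("wrist"); cv2.imwrite("pics/w3.png",im)
E
```

```text
t 5.82 pos [ 617.55 -298.43   86.36] yaw 30.61 q6 0.5690876938092585 tilt [-0.  0. -1.] F [0.08 0.68 0.01] Mz [-0.   -0.03 -0.03] w 87.55305579586995
delta tool m [0.0005, 0.0015, 0.0374] roll 0.0071
```

View pics/w3.png

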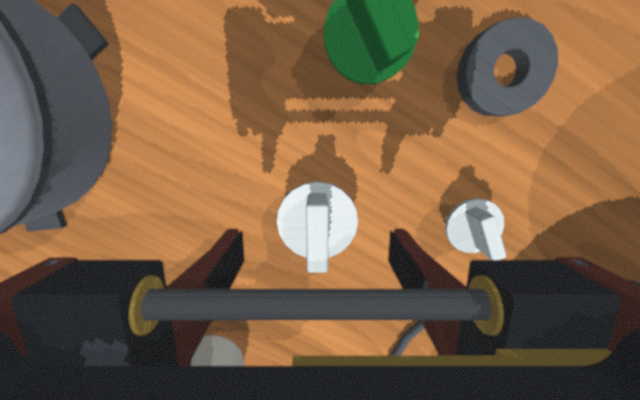

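The bar is aligned midway between the fingers at (317,225), and the small look-alike is well clear. I'll descend.

>>> move_arm([
  [0, 0.0005, 0.0012, 0.015, 0.006],
  [0, 0.0005, 0.0012, 0.03, 0.006],
  [0, 0.0005, 0.0012, 0.035, 0.006],
  [0, 0.0005, 0.0012, 0.037, 0.006],
  [0, 0.0005, 0.0012, 0.037, 0.006],
])

```text
t: 6.28
ee_pos: [619.6, -298.8, 50.2]
orientation: [-3.031, -0.821, 0.002]
ft_force: [-0.6, 0.2, -0.0]
width: 87.8
```

```bash
python3 d.py 618.6 -299.4 49 30.2
```

```text
t 6.28 pos [ 619.56 -298.84   50.24] yaw 30.31 q6 0.5750537275010769 tilt [-0.  0. -1.] F [-0.64  0.19 -0.05] Mz [ 0.01 -0.02 -0.02] w 87.76220998968316
delta tool m [-0.0011, 0.0, 0.0012] roll 0.0019
```

Position is good, so I'll trim by 1 mm and close.

>>> move_arm([
  [0, -0.001, 0, 0.001, 0],
  [255, -0.001, 0, 0.001, 0],
  [255, -0.001, 0, 0.001, 0],
  [255, -0.001, 0, 0.001, 0],
  [255, -0.001, 0, 0.001, 0],
])

```text
t: 6.7
ee_pos: [619.4, -299.8, 50.8]
orientation: [3.032, 0.821, 0.001]
ft_force: [0.2, -0.3, 0.6]
width: 64.7
```

>>> move_arm([
  [255, 0, 0, 0, 0],
  [255, 0, 0, 0, 0],
  [255, 0, 0, 0, 0],
  [255, 0, 0, 0, 0],
  [255, 0, 0, 0, 0],
])

```text
t: 7.12
ee_pos: [619.2, -299.7, 50.4]
orientation: [3.032, 0.821, 0.0]
ft_force: [-0.7, -1.0, 0.1]
width: 31.3
```

```bash
python3 d.py 618.6 -299.4 49 30.2
```

```text
t 7.12 pos [ 619.23 -299.73   50.35] yaw 30.3 q6 0.57387910034009 tilt [ 0. -0. -1.] F [-0.67 -0.98  0.05] Mz [-0.02 -0.04 -0.03] w 31.326031640113648
delta tool m [-0.0004, -0.0006, 0.0014] roll 0.0017
```

>>> move_arm([
  [255, 0, 0, 0, 0],
  [255, 0, 0, 0, 0],
  [255, 0, 0, 0, 0],
  [255, 0, 0, 0, 0],
  [255, 0, 0, 0, 0],
])

```text
t: 7.53
ee_pos: [619.1, -299.7, 50.3]
orientation: [-3.032, -0.821, 0.0]
ft_force: [0.3, 0.9, -0.2]
width: 14.0
```

```bash
python3 d.py 618.6 -299.4 49 30.2
```

```text
t 7.53 pos [ 619.13 -299.66   50.27] yaw 30.3 q6 0.5738614538296614 tilt [-0.  0. -1.] F [ 0.25  0.9  -0.23] Mz [ 0.05  0.06 -0.01] w 14.024091751884582
delta tool m [-0.0003, -0.0005, 0.0013] roll 0.0017
```

Gripped at 14.0 mm width, with the plug centre 17.3 mm below the TCP. I'll lift and check for slip.

>>> move_arm([
  [255, 0, 0, -0.02, 0],
  [255, 0, 0, -0.055, 0],
  [255, 0, 0, -0.09, 0],
  [255, 0, 0, -0.125, 0],
  [255, 0, 0, -0.155, 0],
])

```text
t: 7.95
ee_pos: [619.1, -299.7, 207.2]
orientation: [3.032, 0.821, 0.0]
ft_force: [0.3, -1.2, -2.8]
width: 13.8
```

```bash
python3 d.py 546.2 -65.15 205 65; python3 - <<'E'
from h import *
o=get_obs(); im=get_image("wrist"); cv2.imwrite("pics/w4.png",im)
E
```

```text
t 7.95 pos [ 619.13 -299.7   207.18] yaw 30.3 q6 0.5739302489846713 tilt [ 0. -0. -1.] F [ 0.33 -1.16 -2.78] Mz [-0.04 -0.08  0.04] w 13.766391355929292
delta tool m [0.0554, -0.2393, 0.0021] roll -0.6057
```

View pics/w4.png

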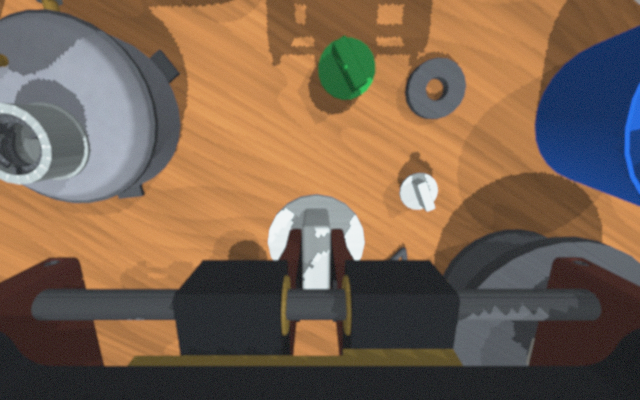

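The plug is held upright between the pads at (316,235), and about 2.8 N of weight is felt. Moving over the neck.

>>> move_arm([
  [255, 0.009, -0.04, 0, -0.1],
  [255, 0.018, -0.08, 0, -0.2],
  [255, 0.027, -0.119, 0, -0.3],
  [255, 0.036, -0.159, 0, -0.4],
  [255, 0.045, -0.199, 0, -0.5],
])

```text
t: 8.42
ee_pos: [556.3, -103.7, 204.6]
orientation: [-2.731, -1.551, 0.001]
ft_force: [0.7, 0.5, -4.0]
width: 13.8
```

```bash
python3 d.py 546.2 -65.15 205 65
```

```text
t 8.42 pos [ 556.29 -103.69  204.6 ] yaw 59.19 q6 0.33237289611810983 tilt [-0.  0. -1.] F [ 0.66  0.49 -4.  ] Mz [-0.03 -0.16 -0.07] w 13.817256469920762
delta tool m [0.0279, -0.0284, -0.0004] roll -0.1014
```

>>> move_arm([
  [255, 0.026, -0.025, 0, -0.1],
  [255, 0.026, -0.025, 0, -0.1],
  [255, 0.026, -0.025, 0, -0.1],
  [255, 0.026, -0.025, 0, -0.1],
])

```text
t: 8.75
ee_pos: [549.9, -70.1, 205.2]
orientation: [2.654, 1.68, -0.0]
ft_force: [0.2, -0.2, -3.9]
width: 14.0
```

```bash
python3 d.py 546.2 -65.15 195 65
```

```text
t 8.75 pos [549.85 -70.07 205.16] yaw 64.68 q6 0.2941452162622541 tilt [ 0. -0. -1.] F [ 0.21 -0.2  -3.9 ] Mz [-0.03 -0.07 -0.  ] w 13.959321242627272
delta tool m [0.0029, -0.0054, 0.0102] roll -0.0056
```

>>> move_arm([
  [255, 0.0032, -0.0054, 0.004, -0.005],
  [255, 0.0032, -0.0054, 0.008, -0.005],
  [255, 0.0032, -0.0054, 0.008, -0.005],
  [255, 0.0032, -0.0054, 0.008, -0.005],
])

```text
t: 9.08
ee_pos: [545.9, -65.5, 196.7]
orientation: [-2.651, -1.685, 0.001]
ft_force: [-0.2, 0.3, -2.9]
width: 13.7
```

```bash
python3 d.py 546.3 -64.9 186 65; python3 - <<'E'
from h import *
for n in ("scene","side"):
    im=get_image(n); K,M=w2c(n); u=proj(K,M,[546,-65,140]).astype(int)
    cv2.imwrite(f"pics/{n}_a.png",cv2.resize(im[u[1]-50:u[1]+50,u[0]-60:u[0]+60],None,fx=5,fy=5,interpolation=cv2.INTER_CUBIC))
E
```

```text
t 9.08 pos [545.92 -65.49 196.72] yaw 64.89 q6 0.2972761444344554 tilt [-0.  0. -1.] F [-0.24  0.35 -2.93] Mz [-0.03 -0.02 -0.04] w 13.716561789619952
delta tool m [0.0007, 0.0001, 0.0107] roll -0.0019
```

View pics/side_a.png

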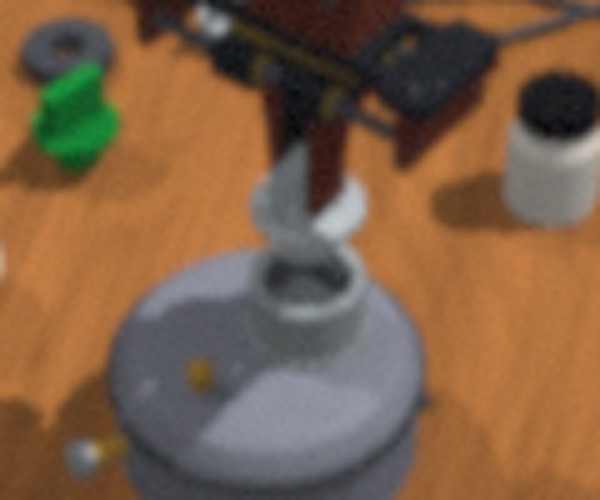

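View pics/scene_a.png

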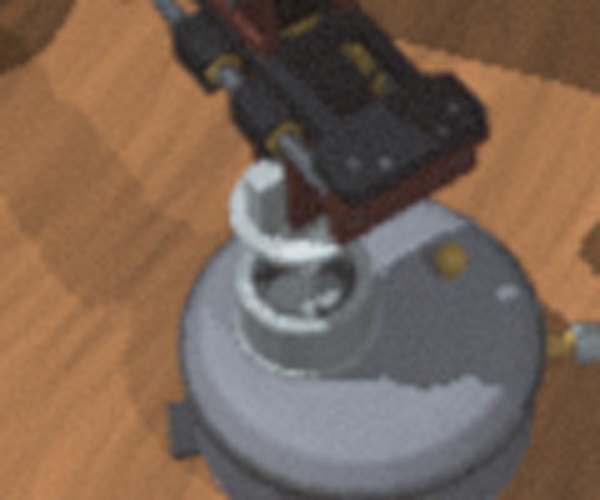

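The plug sits over the neck in both views. I'll descend the free part first, then go slowly.

>>> move_arm([
  [255, 0.0006, 0.0001, 0.006, -0.002],
  [255, 0.0006, 0.0001, 0.012, -0.002],
  [255, 0.0006, 0.0001, 0.018, -0.002],
  [255, 0.0006, 0.0001, 0.024, -0.002],
  [255, 0.0006, 0.0001, 0.025, -0.002],
])

```text
t: 9.6
ee_pos: [545.7, -64.2, 170.8]
orientation: [-2.647, -1.689, 0.003]
ft_force: [-0.7, 1.0, -3.1]
width: 13.7
```

```bash
python3 d.py 546.3 -64.9 163 65
```

```text
t 9.6 pos [545.66 -64.2  170.82] yaw 65.08 q6 0.2962033148181476 tilt [-0.  0. -1.] F [-0.68  0.97 -3.09] Mz [-0.05 -0.05  0.05] w 13.741232911095823
delta tool m [-0.0004, 0.0009, 0.0078] roll 0.0014
```

>>> move_arm([
  [255, -0.0004, 0.0009, 0, 0],
  [255, -0.0004, 0.0009, 0.001, 0],
  [255, -0.0004, 0.0009, 0.002, 0],
  [255, -0.0004, 0.0009, 0.003, 0],
])

```text
t: 9.93
ee_pos: [547.4, -65.1, 169.5]
orientation: [2.648, 1.69, 0.001]
ft_force: [-0.2, 0.2, -1.9]
width: 13.9
```

```bash
python3 d.py 546.3 -64.9 163 65
```

```text
t 9.93 pos [547.38 -65.09 169.53] yaw 65.08 q6 0.2950069392611427 tilt [ 0. -0. -1.] F [-0.22  0.2  -1.91] Mz [-0.04 -0.02 -0.01] w 13.935230997294722
delta tool m [-0.0003, -0.0011, 0.0065] roll 0.0014
```

>>> move_arm([
  [255, 0, -0.0005, 0, 0],
  [255, 0, -0.0005, 0, 0],
  [255, 0, -0.0005, 0, 0],
])

```text
t: 10.18
ee_pos: [546.7, -64.8, 169.5]
orientation: [2.648, 1.69, 0.0]
ft_force: [-0.2, 0.1, -2.3]
width: 14.1
```

```bash
python3 d.py 546.3 -64.9 163 65
```

```text
t 10.18 pos [546.75 -64.84 169.49] yaw 65.08 q6 0.295308056128909 tilt [ 0. -0. -1.] F [-0.22  0.11 -2.31] Mz [-0.01 -0.04  0.  ] w 14.08583877548457
delta tool m [-0.0002, -0.0004, 0.0065] roll 0.0013
```

Centred within 0.5 mm. Lowering gently.

>>> move_arm([
  [255, -0.0002, -0.0003, 0.001, 0],
  [255, -0.0002, -0.0003, 0.002, 0],
  [255, -0.0002, -0.0003, 0.003, 0],
  [255, -0.0002, -0.0003, 0.004, 0],
])

```text
t: 10.52
ee_pos: [546.3, -64.9, 165.2]
orientation: [-2.648, -1.69, 0.0]
ft_force: [0.2, -0.7, -3.1]
width: 13.8
```

```bash
python3 d.py 546.3 -64.9 163 65
```

```text
t 10.52 pos [546.32 -64.92 165.25] yaw 65.08 q6 0.29511979123970367 tilt [-0. -0. -1.] F [ 0.22 -0.65 -3.07] Mz [-0.03 -0.01  0.02] w 13.83311674926202
delta tool m [0.0, -0.0, 0.0022] roll 0.0013
```

>>> move_arm([
  [255, 0, 0, 0.0007, 0],
  [255, 0, 0, 0.0014, 0],
  [255, 0, 0, 0.002, 0],
  [255, 0, 0, 0.0025, 0],
])

```text
t: 10.85
ee_pos: [546.3, -64.9, 162.8]
orientation: [-2.648, -1.69, 0.0]
ft_force: [0.2, -0.5, -2.7]
width: 13.8
```

>>> move_arm([
  [255, 0, 0, 0.0004, 0],
  [255, 0, 0, 0.0008, 0],
  [255, 0, 0, 0.0008, 0],
])

```text
t: 11.1
ee_pos: [546.3, -64.9, 162.0]
orientation: [-2.648, -1.69, 0.0]
ft_force: [-0.8, -0.2, -2.5]
width: 14.0
```

```bash
python3 d.py 546.3 -64.9 163 65
```

```text
t 11.1 pos [546.32 -64.91 161.99] yaw 65.08 q6 0.29509438650083863 tilt [-0.  0. -1.] F [-0.76 -0.22 -2.47] Mz [-0.06 -0.03  0.01] w 14.01039761925247
delta tool m [-0.0, -0.0, -0.001] roll 0.0014
```

>>> move_arm([
  [255, 0, 0, 0.0003, 0],
  [255, 0, 0, 0.0006, 0],
  [255, 0, 0, 0.0009, 0],
  [255, 0, 0, 0.0009, 0],
])

```text
t: 11.43
ee_pos: [546.3, -64.9, 161.1]
orientation: [-2.648, -1.69, 0.0]
ft_force: [-0.5, 0.2, -3.2]
width: 14.0
```

>>> move_arm([
  [255, 0, 0, 0.0003, 0],
  [255, 0, 0, 0.0006, 0],
  [255, 0, 0, 0.0008, 0],
])

```text
t: 11.68
ee_pos: [546.3, -64.9, 160.3]
orientation: [-2.648, -1.69, 0.0]
ft_force: [0.1, 0.3, -3.0]
width: 13.8
```

>>> move_arm([
  [255, 0, 0, 0.0004, 0],
  [255, 0, 0, 0.0008, 0],
  [255, 0, 0, 0.0012, 0],
  [255, 0, 0, 0.0012, 0],
])

```text
t: 12.02
ee_pos: [546.3, -64.9, 159.1]
orientation: [-2.648, -1.69, 0.0]
ft_force: [0.0, 0.3, -3.3]
width: 13.9
```

```bash
python3 d.py 546.3 -64.9 163 65;  python3 - <<'E'
from h import *
for n in ("side",):
    im=get_image(n); K,M=w2c(n); u=proj(K,M,[546,-65,140]).astype(int)
    cv2.imwrite(f"pics/{n}_b.png",cv2.resize(im[u[1]-40:u[1]+40,u[0]-50:u[0]+50],None,fx=7,fy=7,interpolation=cv2.INTER_CUBIC))
E
```

```text
t 12.02 pos [546.26 -64.89 159.07] yaw 65.08 q6 0.295075250999074 tilt [-0.  0. -1.] F [ 0.02  0.29 -3.31] Mz [-0.   -0.02  0.01] w 13.904531921166937
delta tool m [0.0, 0.0, -0.0039] roll 0.0013
```

View pics/side_b.png

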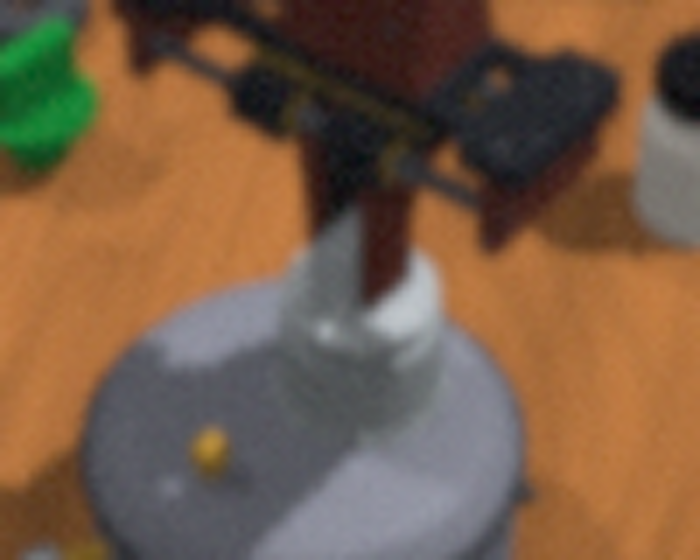

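No contact was felt at crown height, and the pins are now 3.7 mm below it, so it seems they went straight into the gaps. I'll keep going gently to the floor, then turn ccw to confirm at the stop.

>>> move_arm([
  [255, 0, 0, 0.0006, 0],
  [255, 0, 0, 0.0012, 0],
  [255, 0, 0, 0.0018, 0],
  [255, 0, 0, 0.0024, 0],
  [255, 0, 0, 0.003, 0],
])

```text
t: 12.48
ee_pos: [546.3, -64.9, 156.1]
orientation: [-2.648, -1.69, 0.0]
ft_force: [0.6, 0.4, -3.5]
width: 13.6
```

>>> move_arm([
  [255, 0, 0, 0.0005, 0],
  [255, 0, 0, 0.001, 0],
  [255, 0, 0, 0.0013, 0],
  [255, 0, 0, 0.0013, 0],
])

```text
t: 12.82
ee_pos: [546.3, -64.9, 154.8]
orientation: [-2.648, -1.69, 0.0]
ft_force: [-0.6, 0.2, -3.3]
width: 13.8
```

>>> move_arm([
  [255, 0, 0, 0.0003, 0],
  [255, 0, 0, 0.0006, 0],
  [255, 0, 0, 0.0006, 0],
])

```text
t: 13.07
ee_pos: [546.4, -64.9, 154.2]
orientation: [2.649, 1.69, 0.0]
ft_force: [-0.1, -0.0, -3.0]
width: 13.6
```

>>> move_arm([
  [255, 0, 0, 0.0003, 0],
  [255, 0, 0, 0.0006, 0],
  [255, 0, 0, 0.0006, 0],
])

```text
t: 13.32
ee_pos: [546.4, -64.9, 154.0]
orientation: [2.648, 1.69, 0.0]
ft_force: [-1.0, 0.4, 1.8]
width: 14.1
```

Floor contact at TCP 154.1 (expected 154.3), so the pins are in the gaps. Now I'll turn ccw lightly to feel the stop.

>>> move_arm([
  [255, 0, 0, 0, -0.02],
  [255, 0, 0, 0, -0.04],
  [255, 0, 0, 0, -0.04],
])

```text
t: 13.57
ee_pos: [546.6, -65.1, 153.9]
orientation: [2.612, 1.744, 0.001]
ft_force: [-1.2, -0.5, 2.8]
width: 13.7
```

```bash
python3 d.py 546.3 -64.9 154 65
```

```text
t 13.57 pos [546.56 -65.07 153.94] yaw 67.47 q6 0.2533594926256902 tilt [ 0. -0. -1.] F [-1.18 -0.49  2.81] Mz [-0.2   0.13 -0.01] w 13.738953900777746
delta tool m [0.0001, -0.0003, -0.0001] roll 0.0431
```

>>> move_arm([
  [255, 0, 0, 0, -0.02],
  [255, 0, 0, 0, -0.04],
  [255, 0, 0, 0, -0.04],
])

```text
t: 13.82
ee_pos: [546.4, -65.2, 153.9]
orientation: [2.577, 1.796, -0.0]
ft_force: [-1.5, -1.2, 5.4]
width: 13.3
```

```bash
python3 d.py 546.3 -64.9 154 65
```

```text
t 13.82 pos [546.4  -65.17 153.89] yaw 69.74 q6 0.21369066893717897 tilt [ 0. -0. -1.] F [-1.49 -1.24  5.43] Mz [-0.39  0.31 -0.29] w 13.329968261993532
delta tool m [0.0002, -0.0002, -0.0001] roll 0.0827
```

>>> move_arm([
  [255, 0, 0, -0.0003, -0.01],
  [255, 0, 0, -0.0003, -0.02],
])

```text
t: 13.98
ee_pos: [546.4, -65.1, 154.0]
orientation: [2.56, 1.82, 0.0]
ft_force: [-0.7, -2.6, 2.3]
width: 13.6
```

```bash
python3 d.py 546.3 -64.9 154 65
```

```text
t 13.98 pos [546.39 -65.13 153.96] yaw 70.82 q6 0.19459641750441442 tilt [ 0. -0. -1.] F [-0.65 -2.6   2.27] Mz [-0.63  0.21 -0.46] w 13.607981568321593
delta tool m [0.0002, -0.0002, -0.0] roll 0.1016
```

There is a clear stop: Mz builds to -0.46 N·m at yaw ≈70.8° while z stays on the gap floor. Now I'll screw clockwise in small steps, following the thread by feel.

>>> move_arm([
  [255, 0, 0, 0, 0.04],
  [255, 0, 0, 0, 0.08],
  [255, 0, 0, 0, 0.12],
  [255, 0, 0, 0, 0.16],
])

```text
t: 14.32
ee_pos: [546.5, -64.6, 153.9]
orientation: [-2.699, -1.608, -0.001]
ft_force: [-0.6, -0.1, 1.8]
width: 13.7
```

```bash
python3 d.py 546.3 -64.9 154 65
```

```text
t 14.32 pos [546.52 -64.61 153.94] yaw 61.58 q6 0.3560648939917513 tilt [ 0.  0. -1.] F [-0.62 -0.11  1.82] Mz [-0.01  0.07  0.03] w 13.709093890270015
delta tool m [-0.0004, -0.0001, -0.0001] roll -0.0597
```

>>> move_arm([
  [255, 0, 0, 0, 0.05],
  [255, 0, 0, 0, 0.1],
  [255, 0, 0, 0, 0.14],
])

```text
t: 14.57
ee_pos: [546.5, -64.5, 153.9]
orientation: [-2.805, -1.415, -0.001]
ft_force: [0.2, 0.1, 2.1]
width: 13.6
```

```bash
python3 d.py 546.3 -64.9 154 65
```

```text
t 14.57 pos [546.52 -64.51 153.94] yaw 53.53 q6 0.4966362209550715 tilt [ 0.  0. -1.] F [0.2  0.1  2.09] Mz [0.12 0.08 0.04] w 13.561530759642281
delta tool m [-0.0004, 0.0001, -0.0001] roll -0.2002
```

>>> move_arm([
  [255, 0, 0, 0.0001, 0.05],
  [255, 0, 0, 0.0002, 0.1],
  [255, 0, 0, 0.0003, 0.15],
])

```text
t: 14.82
ee_pos: [546.9, -64.5, 153.6]
orientation: [-2.903, -1.201, -0.002]
ft_force: [1.3, 0.1, 0.6]
width: 13.9
```

```bash
python3 d.py 546.3 -64.9 154 65
```

```text
t 14.82 pos [546.85 -64.46 153.62] yaw 44.94 q6 0.6466017147037996 tilt [ 0.  0. -1.] F [1.31 0.11 0.56] Mz [ 0.04 -0.16  0.09] w 13.90649501184125
delta tool m [-0.0007, -0.0001, -0.0004] roll -0.3501
```

>>> move_arm([
  [255, -0.0002, 0, 0.0003, 0.05],
  [255, -0.0004, 0, 0.0005, 0.1],
  [255, -0.0005, 0, 0.0007, 0.15],
  [255, -0.0005, 0, 0.0009, 0.2],
])

```text
t: 15.15
ee_pos: [546.3, -64.8, 152.6]
orientation: [-3.008, -0.905, -0.001]
ft_force: [0.8, 0.9, 0.6]
width: 14.0
```

```bash
python3 d.py 546.3 -64.9 154 65
```

```text
t 15.15 pos [546.26 -64.8  152.58] yaw 33.47 q6 0.8459447737264975 tilt [ 0.  0. -1.] F [0.82 0.94 0.58] Mz [ 0.11 -0.09 -0.02] w 14.041300702302982
delta tool m [-0.0, 0.0001, -0.0014] roll -0.5502
```

>>> move_arm([
  [255, 0, 0, 0.0002, 0.05],
  [255, 0, 0, 0.0004, 0.1],
  [255, 0, 0, 0.0007, 0.15],
  [255, 0, 0, 0.0009, 0.2],
])

```text
t: 15.48
ee_pos: [546.2, -64.8, 151.7]
orientation: [-3.083, -0.6, -0.001]
ft_force: [-0.9, 1.0, 0.3]
width: 13.9
```

```bash
python3 d.py 546.3 -64.9 154 65
```

```text
t 15.48 pos [546.18 -64.76 151.67] yaw 22.02 q6 1.0459100211471752 tilt [ 0.  0. -1.] F [-0.93  0.99  0.28] Mz [ 0.16 -0.    0.03] w 13.903041579656524
delta tool m [0.0001, 0.0002, -0.0023] roll -0.7502
```

>>> move_arm([
  [255, 0, 0, 0.0002, 0.05],
  [255, 0, 0, 0.0004, 0.1],
  [255, 0, 0, 0.0007, 0.15],
  [255, 0, 0, 0.0009, 0.2],
])

```text
t: 15.82
ee_pos: [546.1, -64.8, 150.7]
orientation: [-3.128, -0.289, -0.0]
ft_force: [-0.7, 0.2, 0.2]
width: 13.7
```

>>> move_arm([
  [255, 0, 0, 0.0002, 0.05],
  [255, 0, 0, 0.0004, 0.1],
  [255, 0, 0, 0.0007, 0.15],
  [255, 0, 0, 0.0009, 0.2],
])

```text
t: 16.15
ee_pos: [546.1, -64.8, 149.8]
orientation: [-3.141, 0.025, -0.0]
ft_force: [0.7, 1.8, -0.8]
width: 13.9
```

```bash
python3 d.py 546.3 -64.9 154 65
```

```text
t 16.15 pos [546.11 -64.79 149.79] yaw -0.9 q6 1.4458764388481828 tilt [ 0.  0. -1.] F [ 0.66  1.82 -0.82] Mz [ 0.2  -0.04  0.02] w 13.894119834188107
delta tool m [0.0002, 0.0001, -0.0042] roll -1.1502
```

>>> move_arm([
  [255, 0, 0, 0.0002, 0.05],
  [255, 0, 0, 0.0004, 0.1],
  [255, 0, 0, 0.0006, 0.15],
  [255, 0, 0, 0.0008, 0.2],
])

```text
t: 16.48
ee_pos: [546.6, -64.8, 149.2]
orientation: [-3.123, 0.338, -0.002]
ft_force: [1.2, 1.8, 1.0]
width: 14.0
```

```bash
python3 d.py 546.3 -64.9 154 65
```

```text
t 16.48 pos [546.6  -64.77 149.22] yaw -12.36 q6 1.6458785521450396 tilt [ 0.  0. -1.] F [1.2  1.77 1.  ] Mz [ 0.13 -0.26  0.11] w 14.004639962083596
delta tool m [-0.0003, 0.0002, -0.0048] roll -1.3502
```

>>> move_arm([
  [255, 0, 0, 0.0001, 0.04],
  [255, 0, 0, 0.0002, 0.08],
  [255, 0, 0, 0.0002, 0.1],
])

```text
t: 16.73
ee_pos: [546.8, -65.0, 149.2]
orientation: [-3.102, 0.493, -0.002]
ft_force: [1.5, 0.0, 1.8]
width: 14.0
```

```bash
python3 d.py 546.3 -64.9 154 65
```

```text
t 16.73 pos [546.76 -64.97 149.22] yaw -18.05 q6 1.745348980345645 tilt [ 0.  0. -1.] F [1.5  0.01 1.82] Mz [ 0.08 -0.16  0.09] w 13.994245451356754
delta tool m [-0.0004, 0.0001, -0.0048] roll -1.4495
```

>>> move_arm([
  [255, 0, 0, 0, 0.03],
  [255, 0, 0, 0, 0.06],
  [255, 0, 0, 0, 0.08],
])

```text
t: 16.98
ee_pos: [546.1, -65.0, 149.2]
orientation: [-3.081, 0.615, -0.0]
ft_force: [-0.8, 2.2, 3.7]
width: 14.0
```

```bash
python3 d.py 546.3 -64.9 154 65
```

```text
t 16.98 pos [546.15 -64.97 149.2 ] yaw -22.56 q6 1.8243361170085106 tilt [ 0.  0. -1.] F [-0.8   2.17  3.71] Mz [0.3  0.04 0.6 ] w 13.969424420568735
delta tool m [0.0001, -0.0001, -0.0048] roll -1.5283
```

A stop was reached: Mz is +0.6 N·m at yaw -22.5°, z has been flat at 149.2 (5 mm below the gap floor) and the total cw travel is 93°. I'll relax the twist and release.

>>> move_arm([
  [255, 0, 0, 0, -0.005],
  [255, 0, 0, 0, -0.008],
])

```text
t: 17.15
ee_pos: [546.1, -65.0, 149.2]
orientation: [-3.083, 0.6, -0.0]
ft_force: [-1.0, 1.1, 4.8]
width: 13.9
```

```bash
python3 d.py 546.3 -64.9 154 65; python3 - <<'E'
from h import *
for n in ("side","scene"):
    im=get_image(n); K,M=w2c(n); u=proj(K,M,[546,-65,140]).astype(int)
    cv2.imwrite(f"pics/{n}_c.png",cv2.resize(im[u[1]-40:u[1]+40,u[0]-50:u[0]+50],None,fx=7,fy=7,interpolation=cv2.INTER_CUBIC))
E
```

```text
t 17.15 pos [546.13 -65.01 149.19] yaw -22.03 q6 1.8146996237781126 tilt [ 0.  0. -1.] F [-1.04  1.13  4.81] Mz [0.34 0.06 0.34] w 13.928339771292684
delta tool m [0.0001, -0.0002, -0.0048] roll -1.5189
```

View pics/side_c.png

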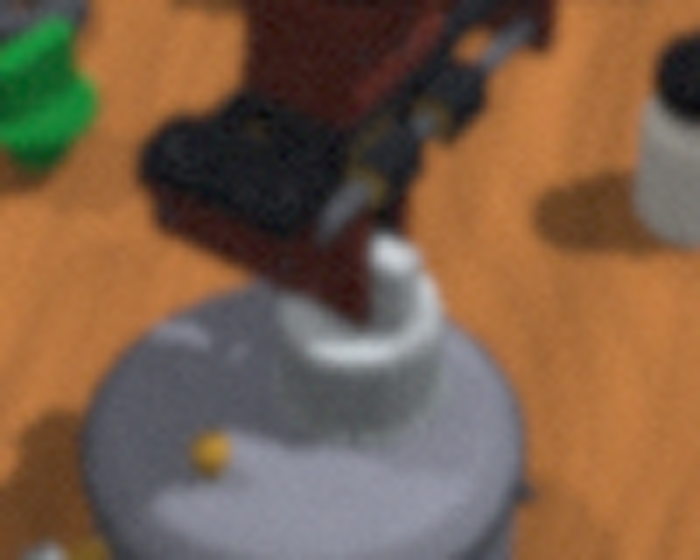

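View pics/scene_c.png

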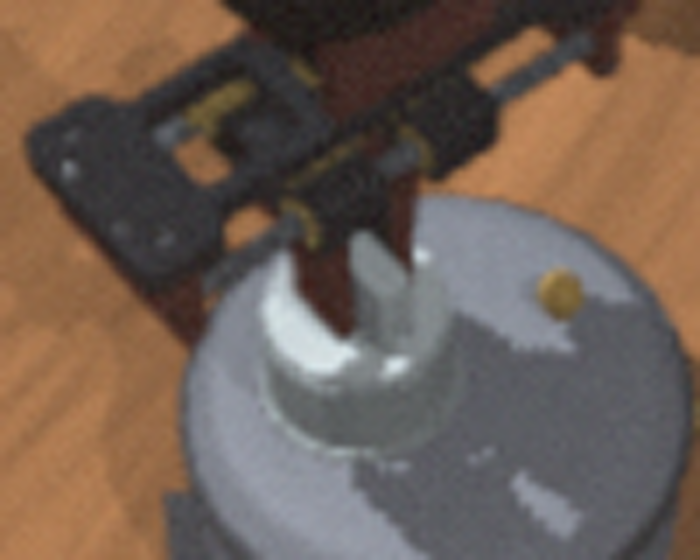

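Both views show the flange seated on the neck. Opening.

>>> move_arm([
  [0, 0, 0, 0, 0],
  [0, 0, 0, 0, 0],
  [0, 0, 0, 0, 0],
  [0, 0, 0, 0, 0],
  [0, 0, 0, 0, 0],
])

```text
t: 17.67
ee_pos: [545.8, -65.4, 148.8]
orientation: [3.083, -0.603, -0.001]
ft_force: [-0.6, 0.1, 0.8]
width: 44.0
```

>>> move_arm([
  [0, 0, 0, 0, 0],
  [0, 0, 0, 0, 0],
  [0, 0, 0, -0.01, 0],
  [0, 0, 0, -0.03, 0],
  [0, 0, 0, -0.06, 0],
])

```text
t: 18.08
ee_pos: [544.4, -65.1, 208.2]
orientation: [3.083, -0.603, -0.008]
ft_force: [-0.1, 0.1, 0.7]
width: 77.1
```

>>> move_arm([
  [0, 0, 0, -0.03, 0],
  [0, 0, 0, -0.06, 0],
  [0, 0, 0, -0.06, 0],
  [0, 0, 0, -0.06, 0],
])

```text
t: 18.42
ee_pos: [547.1, -65.4, 271.6]
orientation: [-3.083, 0.603, -0.007]
ft_force: [0.3, 0.4, -0.2]
width: 87.8
```

```bash
python3 d.py 546.3 -64.9 154 65; python3 - <<'E'
from h import *
o=get_obs(); im=get_image("wrist"); np.savez("f.npz",im=im,p=o["ee_pos"],r=o["orientation"]); K,M=w2c("wrist",o)
ims=[]
for n in ("wrist","side","scene"):
    K,M=w2c(n,o); im=get_image(n); u=proj(K,M,[546,-65,140]).astype(int); k=60
    ims.append(cv2.resize(im[max(u[1]-k,0):u[1]+k,u[0]-k:u[0]+k],(260,260),interpolation=cv2.INTER_CUBIC))
cv2.imwrite("pics/final.png",np.hstack(ims)); cv2.imwrite("pics/final_scene.png",get_image("scene"))
hom=[546.2,-65.15,132]
for n in ("wrist","side","scene"):
    for c in ("plug_mid","plug_bar","jar_c","cup_c"):
        for d in place_of(n,c): print(n,c,round(d["conf"],2),d["location"])
E
```

```text
t 18.42 pos [547.06 -65.41 271.55] yaw -22.13 q6 1.8164045403690452 tilt [ 0. -0. -1.] F [ 0.27  0.44 -0.17] Mz [ 0.06  0.08 -0.01] w 87.79407714248984
delta tool m [-0.0014, -0.0001, 0.1175] roll -1.5207
wrist plug_mid 0.59 [542.6, -69.6, 129.6]
wrist plug_bar 0.8 [547.1, -69.3, 146.5]
wrist plug_bar 0.67 [544.1, -65.6, 131.9]
wrist jar_c 0.86 [433.3, -287.0, 41.7]
side plug_mid 0.75 [744.7, -261.7, 31.2]
side plug_mid 0.65 [542.6, -67.9, 134.4]
side plug_mid 0.31 [502.5, 287.7, 36.9]
side plug_bar 0.65 [743.0, -260.6, 51.8]
side plug_bar 0.61 [543.1, -64.6, 147.0]
side jar_c 0.91 [438.2, -292.4, 41.1]
side cup_c 0.71 [502.9, 287.7, 38.6]
side cup_c 0.27 [547.1, -63.7, 108.4]
scene plug_mid 0.73 [500.3, 283.1, 39.0]
scene plug_mid 0.69 [743.7, -262.9, 32.5]
scene plug_mid 0.6 [546.5, -63.7, 129.8]
scene plug_mid 0.57 [674.6, -402.2, 23.1]
scene plug_bar 0.7 [742.7, -263.2, 48.9]
scene plug_bar 0.62 [543.2, -67.0, 148.6]
scene plug_bar 0.62 [677.8, -405.1, 37.7]
scene jar_c 0.67 [437.7, -292.2, 44.2]
scene jar_c 0.61 [543.4, -67.6, 148.2]
scene cup_c 0.93 [499.7, 284.6, 37.8]
scene cup_c 0.19 [544.4, -65.1, 147.0]
```

View pics/final.png

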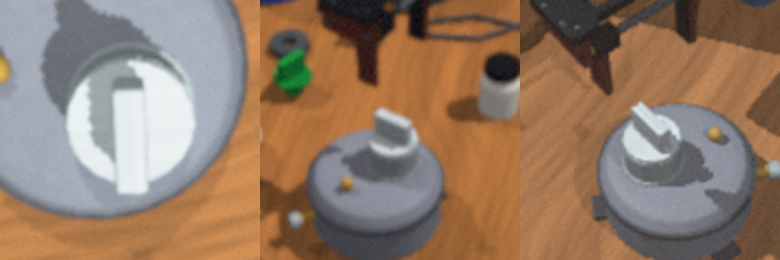

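View pics/final_scene.png

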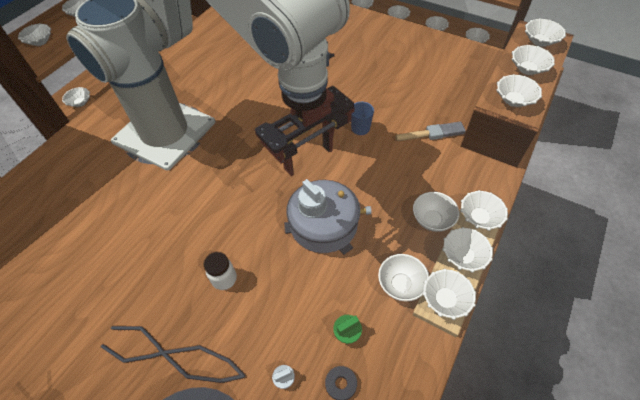

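The plug sits flat and upright on the neck at (312,195), the jar and cup have not moved, and the gripper is clear. The networks put its centre at about 130–134 mm, with home at 132. Handing in.

```bash
python3 -c "
from workcell import *
print(close_job())"
```

```text
the job is handed in; nothing more can be done
None
```

I put the larger bare-metal plug back into the neck, screwed it clockwise to its stop, let go and handed the job in at about 18.5 s.

- **Setting it in:** The pins happened to line up with the thread gaps, so the plug went straight down to the gap floor without first resting on the crown. I still turned it counterclockwise with a light push of 5 to 8 N and felt the stop at about 0.46 N·m.
- **Screwing home:** It turned about 93° clockwise and came down 5 mm, until the height stopped changing and it met the end stop at about 0.6 N·m. Wrist force readings stayed at about 6 N or less.
- **Last checks:** All three cameras show the flange flat on the rim and the plug upright. The networks put its centre at 130–134 mm, where fully home is 132 mm. The gripper was about 100 mm clear of the plug with zero force. The jar and cup read at their starting places within the networks' error, except one wrist view of the jar that was about 6 mm off; the scene and side views of it agreed with the start.

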